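# Break the incense keeper's sealed lid and hold it ajar

## Robot

A 6-joint arm with a two-finger parallel gripper is mounted at the origin on the work surface. World frame = base frame: x ahead of the robot, y to its left, z up, the work surface at z = 0. Lengths are in m, angles in degrees, forces in N, time in s.
With the tool pointing down it reaches from about 0.35 to 0.875 m from the base axis. Payload 4.2 kg.
Tool frame: the origin (TCP) lies on the centre line of the jaws, within the pads' length; the fingertips stand tip_reach ahead of it and the grasp point (between the pads) is the TCP (tip_reach is the distance from the TCP to the fingertips, in m); z points along the fingers, y is the line along which they close (so a half turn about z gives the same grasp; the last joint's range is limited). The gripper opens to 87 mm and grips with 3 to 60 N. Pads are 19 mm wide; open, the fingers measure 117 mm over their backs; the gripper's body (75 mm by 190 mm) begins 51 mm behind the grasp point.
Start: joints at [85.749, 22.042, 0.453, 0, -68.411, -14.817], TCP at [0.204, 0.591, 0.242] pointing down, gripper open.
Joint ranges: [-179.83, 179.83], [-69.29, 118.12], [-61.27, 80.66], [-181.25, 117.63], [-171.15, -9.14], [-177.46, 177.46]. Speed limits (degrees/s): [159.86, 159.86, 180, 180, 180, 180].

## Interface

Orientations are given as a 3x3 rotation matrix whose columns are the frame's x, y, z axes.
In Python, from station import sense, capture, finish_job, tip_reach gives the robot as it stands.
- The arm moves only by the tool arm_command, never from a script. Its argument "deltas" is a list of rows, each a list of 7 numbers: the turn, a rotation vector about the tool's x, y, z in rad, then the shift along the tool's x, y, z in cm, then the closure, from -1 (fully open) to 1 (shut), so that 0 is half open. In form: [[rx, ry, rz, dx, dy, dz, hand], ...]. A call has 1 to 8 rows; each row is the pose to reach, as a shift and turn from the pose commanded when the call began, along the tool's axes at that moment; what a row does not reach only later rows make up. A row lasts 1/12 s, in which the tool goes at most 41.7 mm and 7.16 degrees, less where a joint would pass 70% of its speed; a pose out of reach is approached as far as the arm can. A call with a gripper value outside its range is refused whole. The fingers move at their own pace and stop on an object; the grip force is fixed at half the most. Time passes only in rows, so rows that repeat a pose let the fingers close. It gives the time, the measured TCP pose, the force, the opening and the grip force at its end, in the units of the state.
- sense(): the state, without advancing time (a new reading comes with each control period).
- capture(name): name is "scene" or "side" or "wrist"; returns a dict with "pixels" (420x560x3 uint8, blue, green, red), "fovy" (degrees; the focal length in pixels is half the picture's height over the tangent of half this angle, whatever the lens; pixels are square), "cx", "cy" (the principal point, pixels), "rvec" (rotation vector, rad) and "tvec" (3), from world to camera coordinates, as OpenCV has them. Camera axes: x right, y down, z forward; pixel columns grow to the right and rows downward; lengths in m; the calibration is good to about 2 mm. A picture is of the moment at which its call begins. There is no depth.
- finish_job(): hands the job in; it is judged then, once.
The state is a dict: "time_s": time; "joints": joint angles; "joint_velocities": joint speeds; "effort": joint torques, N m; "tcp_pos": TCP position; "ee_rot": TCP orientation; "wrist_force": force on the tool from outside, world axes, zero at the start; "moment": the same for the moment, N m; "gripper_width": opening from 0.0 (shut) to 1.0 (fully open); "gripper_force": force on a finger pad.
Only numpy, scipy, OpenCV 4.12 (cv2) and the standard library are available. Lean on these libraries where they do the work, as an engineer would, in place of code of your own. Each camera call takes 0.05 s, during which the arm holds its last target. There are 200 camera calls.

## Task

Let the airtight incense keeper breathe: wind the crank of its clamp wheel one full turn counter-clockwise (seen from above), so the bolt draws clear of the lid. Then take the lid by its knob, pull until the sticky seal lets go without letting the lid fly wide open, and hold it slightly open, with a gap of about 25 mm at the front. Finish while still holding the lid there; do not knock the other things on the bookcase.

Things in the scene. Friction and masses are not known exactly. Their poses are not given: they have to be found in the camera images.
- incense_box: Fixed sandalwood keeper: case 125 (x) by 200 (y) by 70 mm high, lid on top (its top face 83 mm up), and against its -y side a wooden clamp housing 90 by 110 mm, 98 mm high, under the wheel; all on an 8 mm base. Origin: centre of the case's underside; +x to the hinge side (away from the robot), +y away from the wheel, z up. Place and yaw vary.
- clamp_wheel (a joint): Angle (rad, counter-clockwise from above) of the flat steel hand wheel, 102 mm across, upright axis. Starts at 0.15 to 0.4; hard stop at 7.0, just over a full turn on. Needs about 1.2 N at the crank and stays where left. At 0 the crank is on the box's -x side of the wheel. It draws the bolt back 2.8 mm per rad, clear of the lid from 5.8 rad.
- crank_grip (a point): Grip point of the crank: an upright black round sleeve, 14 mm across, spinning freely on a pin on the rim 45 mm from the wheel axis; its top is 18 mm above this point, its foot 22 mm below, the rim's top 24 mm below. The point is 142 mm above the surface and circles with the wheel, so a hand holding the sleeve need not turn.
- wheel_axis (a point): Fixed point on the wheel's vertical axis, at the height of crank_grip (142 mm above the surface); in the box frame at x -10, y -160 mm. The wheel's hub top lies 26 mm below it.
- bolt_tip (a point): Middle of the tip of the flat steel bolt (18 mm wide, 10 mm thick) that slides out of the housing along +y of the box just above the lid; with the wheel at 0 it overlaps the lid by 16 mm and stops it opening.
- lid (a joint): Lid angle, rad: 0 shut, grows as the front rises. A gasket seal holds it: the pull needed at the knob climbs to a peak of about 15 N within the first 3 mm or so, then drops; past about 8 mm (0.08 rad) only the lid's weight is left (3 to 5 N there). Let go, the lid falls shut. 0.2 rad is a gap of about 25 mm at the front.
- lid_board: The lid: a wooden board 129 by 204 mm, 12 mm thick, with the knob. Its origin lies on the hinge line, at the middle of the lid's far edge, on its underside; with the lid shut its axes are those of the box; it turns about its y axis.
- lid_knob (a point): Grip point of the lid's knob: an upright dark wooden block 26 mm (x) by 24 mm (y), 36 mm high, mid-width near the lid's front. The point lies on its middle line, 22 mm above the lid's top, 14 mm below the knob's top; in the lid's frame 100 mm from the hinge line toward the front (-x) and 35 mm above it.
- lid_hinge (a point): Middle of the lid's hinge line (along y of the box), fixed, 70 mm above the surface.
- cat_figurine: Bystander: pale ceramic seated cat, 127 mm high, about 80 mm across. Origin: centre of its foot. Leave alone.
- pump_dispenser: Bystander: empty stainless steel pump dispenser, 68 mm across, 172 mm high. Origin: centre of its foot. Leave alone.
- cork_block: Bystander: cork yoga block lying flat, 150 by 230 by 75 mm. Origin: centre of its underside. Leave alone.
- massage_ball_center (a point): Bystander: centre of the dark silicone massage ball, 64 mm across, resting on a small wooden ring. Leave alone.

How it is judged:
By the outcome, as a careful person would: the job done as asked, in the order asked, and still so for the second after the job is handed in, while the arm keeps its last pose, push and grip.
It also fails if it takes over 58 s, if anything falls off the work surface, if the arm or the gripper's body presses on something with over 40 N, if the wrist force passes 120 N, or if a joint passes its speed limit or range.

## Working session

There is one attempt and no reset: what is moved stays moved. The work goes in short steps, Python scripts to look and compute and a tool call to move; the robot and the scene stay as the last step left them, time stands still between calls to the robot, and variables do not carry over. Pictures are saved under pics/ and viewed, at most 10 in all, crops included, and the job is handed in when it is done.

Besides the shell and the picture viewer there is one more tool, called after ">>>" as name(argument=value, ...), one argument or row to a line, values as JSON. arm_command: Moves the arm, as the interface text tells. Its arguments: {"type":"object","properties":{"deltas":{"type":"array"}},"required":["deltas"]}

```bash
mkdir -p pics; cat > h.py <<'E'
import cv2, numpy as np
from station import sense, capture, finish_job, tip_reach
def K(c):
    h=c["pixels"].shape[0]; f=h/2/np.tan(np.radians(c["fovy"])/2)
    return np.array([[f,0,c["cx"]],[0,f,c["cy"]],[0,0,1]])
def ray(c,p):
    R=cv2.Rodrigues(np.array(c["rvec"],float))[0]; t=np.array(c["tvec"],float).ravel()
    d=R.T@np.linalg.inv(K(c))@np.array([p[0],p[1],1.]); return -R.T@t, d/np.linalg.norm(d)
def onz(c,p,z):
    o,d=ray(c,p); return o+d*(z-o[2])/d[2]
def proj(c,P):
    return cv2.projectPoints(np.array(P,float).reshape(-1,3),np.array(c["rvec"],float),np.array(c["tvec"],float),K(c),None)[0].reshape(-1,2)
E
python3 - <<'E'
from h import *
import pickle
s=sense(); print(tip_reach,s["tcp_pos"],s["ee_rot"],s["wrist_force"])
d={}
for n in("scene","side","wrist"):
    c=capture(n); d[n]=c; print(n,c["fovy"],c["cx"],c["cy"],ray(c,(280,210)))
    cv2.imwrite(f"pics/{n}0.png",c["pixels"])
pickle.dump(d,open("c0.pkl","wb"))
E
```

```text
0.019 [0.20397432 0.59016306 0.24043101] [[ 9.45050978e-01 -3.26922315e-01 -6.70575893e-04]
 [-3.26922996e-01 -9.45048570e-01 -2.13400879e-03]
 [ 6.39283049e-05  2.23597377e-03 -9.99997498e-01]] [ 0.84943127 -0.81913624  0.43803428]
scene 53.337956507656735 283.34923428468454 204.11661723652094 (array([ 1.46791693, -0.20754945,  0.76617686]), array([-0.77746503,  0.16528857, -0.60681778]))
side 57.743206792716094 274.6171770651827 205.6031271934666 (array([0.0951592 , 0.52948791, 0.72801356]), array([ 0.50017595, -0.57496709, -0.64748503]))
wrist 67.99924637661815 272.07666317535615 212.61067425244434 (array([0.27837867, 0.56428484, 0.38385829]), array([-0.27501492,  0.06459711, -0.95926743]))
```

View pics/scene0.png

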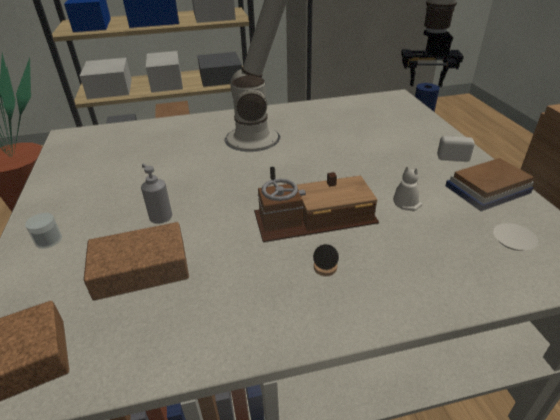

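View pics/side0.png

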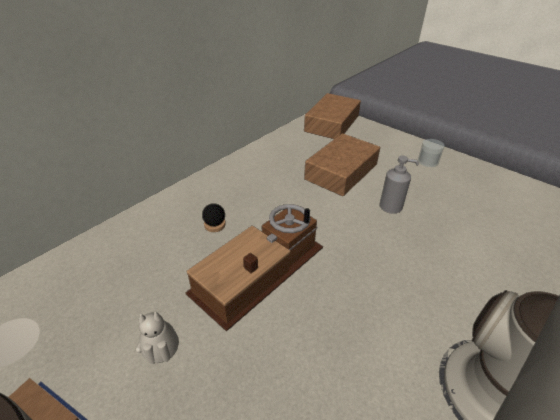

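The scene view shows the crank near (272,172), the wheel hub near (281,190) and the knob near (332,179). In the side view they are near (307,215), (289,219) and (250,263). Next I'll segment them and triangulate.

```bash
python3 - <<'E'
from h import *
import pickle
d=pickle.load(open("c0.pkl","rb"))
def blob(c,p,th,r=14):
    g=c["pixels"].max(2); x,y=p; m=np.zeros_like(g); m[y-r:y+r,x-r:x+r]=(g[y-r:y+r,x-r:x+r]<th)
    n,l,s,ce=cv2.connectedComponentsWithStats(m)
    i=1+np.argmin([np.hypot(*(ce[k]-p))-s[k][4]*.1 for k in range(1,n)]); return ce[i],s[i]
def tri(a,b):
    o1,d1=ray(d["scene"],a);o2,d2=ray(d["side"],b)
    st=np.linalg.lstsq(np.c_[d1,-d2],o2-o1,rcond=None)[0]
    p,q=o1+d1*st[0],o2+d2*st[1]; return (p+q)/2,np.linalg.norm(p-q)
for nm,a,b,th in(("crank",(272,172),(307,215),45),("knob",(332,179),(250,263),60)):
    A=blob(d["scene"],a,th);B=blob(d["side"],b,th); print(nm,A,B,*tri(A[0],B[0]))
print("hub",tri((281,190),(289,219)))
# lid corners in side: by eye from upscaled crop
for n,(x0,y0,x1,y1) in dict(scene=(245,155,385,240),side=(180,190,335,325)).items():
    im=d[n]["pixels"][y0:y1,x0:x1]; cv2.imwrite(f"pics/{n}0c.png",cv2.resize(im,None,fx=5 if n=="scene" else 4.4,fy=5 if n=="scene" else 4.4,interpolation=cv2.INTER_CUBIC))
E
```

```text
crank (array([272.03125, 172.84375]), array([271, 168,   3,  11,  32], dtype=int32)) (array([306.22222222, 215.98412698]), array([304, 209,   6,  14,  63], dtype=int32)) [ 0.49064847 -0.01922616  0.13843327] 7.738998691189997e-05
knob (array([330.9125, 180.175 ]), array([327, 174,   9,  12,  80], dtype=int32)) (array([252.40697674, 265.76744186]), array([245, 259,  13,  13,  86], dtype=int32)) [0.50500013 0.14997385 0.09430766] 0.0031121828033752216
hub (array([ 0.53516162, -0.00688288,  0.10879275]), np.float64(0.004999359431675223))
```

View pics/side0c.png

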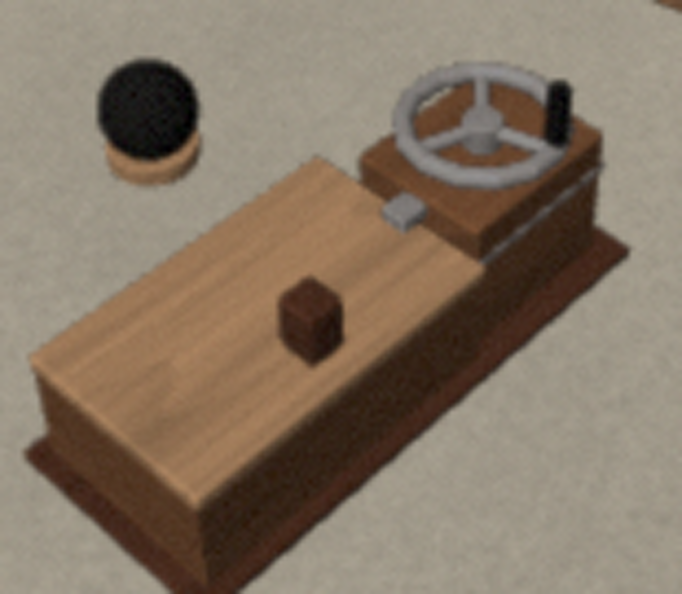

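The crop shows the lid corners clearly at crop pixels (35,357), (318,155), (483,267) and (200,500). The hub top is at (482,115), and the wheel's crank is on the robot side. Now I'll fit the box pose from these.

```bash
python3 - <<'E'
from h import *
import pickle
d=pickle.load(open("c0.pkl","rb")); c=d["side"]
f=lambda p:(180+(p[0]+.5)/4.4-.5,190+(p[1]+.5)/4.4-.5)
names="FL BL BR FR".split()  # front=-x, left=+y
W=[onz(c,f(p),.083)[:2] for p in((200,500),(35,357),(318,155),(483,267))]
W=np.array(W);print(W, [np.linalg.norm(W[i]-W[i-1]) for i in range(4)])
M=np.array([(-62.5-2,102),(64.5,102),(64.5,-102),(-64.5,-102)])/1000
wc=W-W.mean(0); th=np.arctan2((M[:,0]*wc[:,1]-M[:,1]*wc[:,0]).sum(),(M*wc).sum())
R=np.array([[np.cos(th),-np.sin(th)],[np.sin(th),np.cos(th)]]);o=W.mean(0)
print("yaw",np.degrees(th),"o",o,"res",W-(M@R.T+o))
ax=o+R@[-.01,-.16];print("axis",ax,"hub ray",onz(c,f((482,115)),.116))
print("knob",o+R@[-.0375,0],o+R@[-.0355,0])
cr=np.array([.4906,-.0192]);v=R.T@(cr-ax);print("crank r,ang",np.linalg.norm(v),np.arctan2(-v[1],-v[0]))
P=lambda b,z:np.r_[o+R@np.array(b),z]
for n in("scene","side"):print(n,"pred crank(142mm-2), knob",proj(d[n],[np.r_[cr,.140],P((-.0355,0),.101)]))
E
```

```text
[[0.4824841  0.24986692]
 [0.60719251 0.24760023]
 [0.60749045 0.04681719]
 [0.48144826 0.0503025 ]] [np.float64(0.1995671130251345), np.float64(0.12472900432938434), np.float64(0.20078326302861985), np.float64(0.12609036679577143)]
yaw -0.4485064569359386 o [0.54465383 0.14864671] res [[ 0.00152986 -0.00128156]
 [-0.00275779 -0.00253846]
 [-0.00086296  0.00067225]
 [ 0.0020909   0.00314777]]
axis [ 0.53340168 -0.01127011] hub ray [ 0.53705063 -0.01277861  0.116     ]
knob [0.50715498 0.14894025] [0.50915492 0.1489246 ]
crank r,ang 0.04353007294871311 0.19102120769120853
scene pred crank(142mm-2), knob [[272.0284161  172.36657158]
 [330.62456566 178.89131335]]
side pred crank(142mm-2), knob [[306.28181906 215.48751909]
 [250.61820774 262.74990437]]
```

>>> arm_command(
  deltas=[
    [-0.0,0,-0.05,2,2,0,-1],
    [0,0,-0.1,4.5,4.6,0,-1],
    [0,0,-0.16,7.2,7.4,0,-1],
    [0,0,-0.22,10,10.2,0,-1],
    [0,0,-0.28,12.8,13,0,-1],
    [0,0,-0.333,15.7,16.1,0,-1],
  ],
)

```text
time_s: 0.65
tcp_pos: [0.3, 0.3863, 0.2413]
ee_rot: [[1.0, 0.004, -0.0], [0.004, -1.0, -0.0], [-0.0, 0.0, -1.0]]
wrist_force: [0.2, 0.4, 0.8]
gripper_width: 1.0
gripper_force: 0.0
```

>>> arm_command(
  deltas=[
    [0,0,0,1.2,2.5,0,-1],
    [0,0,0,2.4,5,0,-1],
    [0,0,0,3.6,7.6,0,-1],
    [0,0,0,4.8,10.1,0,-1],
    [0,0,0,6,12.6,0,-1],
    [0,0,0,7.2,15.2,0,-1],
    [0,0,0,8.4,17.8,0,-1],
    [0,0,0,9.6,20.3,0,-1],
  ],
)

```text
time_s: 1.32
tcp_pos: [0.3958, 0.1834, 0.2415]
ee_rot: [[1.0, 0.0, -0.0], [0.0, -1.0, -0.0], [-0.0, 0.0, -1.0]]
wrist_force: [1.0, 0.1, 0.2]
gripper_width: 1.0
gripper_force: 0.0
```

>>> arm_command(
  deltas=[
    [0,0,0,1.2,2.5,0,-1],
    [0,0,0,2.4,5,0,-1],
    [0,0,0,3.6,7.6,0,-1],
    [0,0,0,4.8,10.1,0,-1],
    [0,0,0,6,12.6,0,-1],
    [0,0,0,7.2,15.2,0,-1],
    [0,0,0,8.4,17.8,0,-1],
    [0,0,0,9.5,20.3,0,-1],
  ],
)

```text
time_s: 1.98
tcp_pos: [0.491, -0.0195, 0.2414]
ee_rot: [[1.0, 0.0, -0.0], [0.0, -1.0, -0.0], [-0.0, 0.0, -1.0]]
wrist_force: [-0.2, 0.1, -0.6]
gripper_width: 0.998
gripper_force: 0.0
```

```bash
python3 - <<'E'
from h import *
import pickle
s=sense(); print(s["time_s"],s["tcp_pos"],s["ee_rot"],s["joints"],s["wrist_force"])
c=capture("wrist");pickle.dump(c,open("c1.pkl","wb"));cv2.imwrite("pics/w1.png",c["pixels"])
print(ray(c,(280,210)),proj(c,[[.4906,-.0192,.16],[.535,-.012,.116]]))
E
```

```text
1.9833 [ 0.49095527 -0.01948899  0.24137607] [[ 9.99999934e-01  2.17111094e-05 -3.62562474e-04]
 [ 2.17040329e-05 -1.00000000e+00 -1.95221797e-05]
 [-3.62562897e-04  1.95143094e-05 -9.99999934e-01]] [ 1.67033623e+01  8.96562438e+00 -1.77683782e+01 -5.48466674e-03
 -6.32862158e+01  7.33003478e+01] [-0.17975807  0.05603174 -0.60542254]
(array([ 0.56968593, -0.01969562,  0.38463197]), array([-0.28191008, -0.0268614 , -0.95906474])) [[270.98877564 226.39571422]
 [262.65425797 160.49238705]]
```

View pics/w1.png

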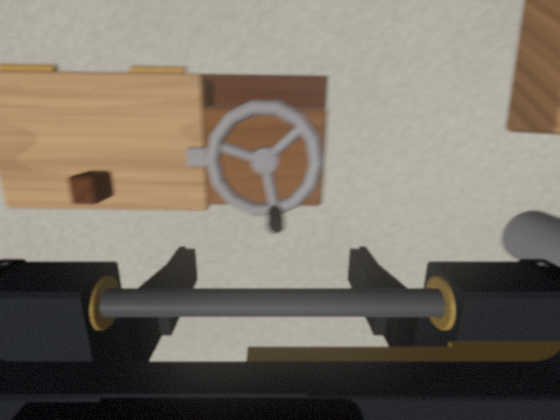

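The wrist view shows the wheel hub at about (263,160), the sleeve spanning about (276,206–232), and the knob at about (85,187). Refining from this near view.

```bash
python3 - <<'E'
from h import *
import pickle
c=pickle.load(open("c1.pkl","rb")); im=c["pixels"].astype(int); g=im.max(2)
def cc(m,x0,y0,x1,y1):
    q=np.zeros(m.shape,np.uint8);q[y0:y1,x0:x1]=m[y0:y1,x0:x1]
    n,l,s,ce=cv2.connectedComponentsWithStats(q);i=1+s[1:,4].argmax();return ce[i],s[i],l==i
ce,s,m=cc(g<60,255,195,300,245);print("sleeve",ce,s,onz(c,ce,.140))
for v in (0,1): 
    r=cv2.minAreaRect(np.argwhere(m)[:,::-1].astype(np.float32))
print(r)
sat=im.max(2)-im.min(2)
grey=(sat<22)&(g>75)
ce,s,m=cc(grey,190,90,330,215)
q,_=cv2.findContours(m[:, :].astype(np.uint8),cv2.RETR_EXTERNAL,cv2.CHAIN_APPROX_NONE)
print("wheel",s)
ce2,s2,m2=cc(grey,252,148,276,173);print("hub",ce2,s2,onz(c,ce2,.116))
# ring outline via fit on points right/top: exclude bolt
p=max(q,key=len)[:,0];p=p[(p[:,0]>225)&(p[:,1]<195)];W=np.array([onz(c,t,.114)[:2] for t in p])
A=np.c_[2*W,np.ones(len(W))];x=np.linalg.lstsq(A,(W**2).sum(1),rcond=None)[0];print("ring",x[:2],np.sqrt(x[2]+x[0]**2+x[1]**2))
# lid edges rows for yaw
wood=(im[:,:,2]>150)&(im[:,:,2]-im[:,:,0]>45)
for nm,k in(("back",1),("front",-1)):
    pts=[]
    for X in list(range(15,60,3))+list(range(115,180,3)):
        ys=np.where(wood[60:225,X])[0]+60
        pts.append(onz(c,(X,ys[0] if k==1 else ys[-1]),.083)[:2])
    pts=np.array(pts);f=np.polyfit(pts[:,1],pts[:,0],1);r=pts[:,0]-np.polyval(f,pts[:,1]);k2=abs(r)<.002
    f=np.polyfit(pts[k2,1],pts[k2,0],1);print(nm,"yaw",-np.degrees(f[0]),"x at y=.149",np.polyval(f,.149))
ce,s,m=cc(g<85,60,165,105,210);print("knob",ce,s,onz(c,ce,.101))
E
```

```text
sleeve [274.74193548 212.12903226] [272 208   7   9  31] [ 0.49595799 -0.02224586  0.14      ]
((274.8999938964844, 211.80001831054688), (8.497057914733887, 5.366562843322754), 63.43495178222656)
wheel [ 190   90  140  125 7288]
hub [264.04371585 159.71038251] [252 148  24  25 549] [ 0.5356668  -0.01319697  0.116     ]
ring [ 0.5471195 -0.0295953] 0.04277408823855529
back yaw -0.8246942166653014 x at y=.149 0.6143467483242433
front yaw -0.680358144406732 x at y=.149 0.48341452891261194
knob [ 95.30472103 183.90343348] [ 73 172  32  30 466] [0.5115172  0.14345319 0.101     ]
```

```bash
python3 - <<'E'
from h import *
import pickle
c=pickle.load(open("c1.pkl","rb")); im=c["pixels"]
g=im.max(2)
print(g[200:238:2,266:286])
for P in((.490,-.0195),(.492,-.0205),(.4925,-.022)): print(P,proj(c,[[*P,.16],[*P,.12]]).round(1).tolist())
E
```

```text
[[139 139 143 145 147 149 147 143 137 134 127 121 121 115 114 115 119 122
  128 128]
 [124 128 132 139 141 143 144 140 139 135 128 125 123 126 126 131 137 139
  145 146]
 [116 122 128 131 134 134 132 130 123 123 123 124 127 130 135 141 145 152
  155 154]
 [130 128 128 128 120 110  96  85  85  89  95 101 115 118 128 135 140 146
  150 153]
 [143 133 126 116  97  79  67  59  61  62  68  75  88  98 109 118 125 130
  137 141]
 [135 125 114 100  85  70  59  57  56  57  59  60  67  81  93 101 108 115
  120 123]
 [129 119 106  92  77  63  58  58  57  57  60  60  59  65  75  87  98 111
  128 141]
 [128 117 106  93  76  62  62  60  59  60  59  60  56  67  87 103 122 137
  148 160]
 [145 133 121 106  87  69  58  62  59  63  61  60  60  67  88 106 122 136
  147 156]
 [149 138 122 108  86  71  62  62  60  65  62  62  60  65  81  99 118 133
  145 156]
 [148 136 123 106  87  71  65  66  66  64  66  61  63  67  76  97 118 131
  142 155]
 [147 137 123 105  84  67  67  64  63  63  64  62  63  65  79  97 116 130
  139 149]
 [145 132 116 103  83  67  66  65  66  62  62  64  63  64  72  91 114 127
  140 149]
 [145 137 124 113  94  76  68  65  65  65  65  68  66  68  78  95 112 128
  139 149]
 [152 145 135 125 111  94  77  65  66  63  66  64  65  69  77  98 117 134
  145 156]
 [160 154 146 136 126 115 104  92  83  71  66  63  75  83 103 123 139 153
  162 168]
 [169 166 160 154 148 141 134 127 121 115 114 115 126 138 151 160 169 172
  174 176]
 [176 175 172 169 167 165 162 163 163 166 168 171 172 175 175 177 176 177
  177 176]
 [177 179 178 180 178 178 177 178 176 178 179 178 177 178 177 177 178 177
  175 176]]
(0.49, -0.0195) [[271.4, 227.1], [271.4, 212.1]]
(0.492, -0.0205) [[272.7, 224.7], [272.5, 209.9]]
(0.4925, -0.022) [[274.7, 224.0], [274.2, 209.4]]
```

```bash
python3 - <<'E'
from h import *
import pickle
c=pickle.load(open("c1.pkl","rb"))
p=onz(c,(275.3,219),.14);print(p)
for ax in((.5357,-.0132),(.5365,-.0127),(.535,-.012)):
    v=p[:2]-ax;print(np.hypot(*v),np.arctan2(-v[1],-v[0]))
E
```

```text
[ 0.49002905 -0.0227229   0.14      ]
0.0466532009255893 0.20556568187055893
0.04753953693188021 0.21242688931138376
0.04623166424632856 0.23406991046515666
```

>>> arm_command(
  deltas=[
    [0,0,0,0,0.15,2,-1],
    [0,0,0,0,0.15,4.5,-1],
    [0,0,0,0,0.15,7,-1],
    [0,0,0,0,0.15,9,-1],
    [0,0,0,0,0.15,9.6,-1],
    [0,0,0,0,0.15,9.6,-1],
  ],
)

```text
time_s: 2.53
tcp_pos: [0.4896, -0.0198, 0.144]
ee_rot: [[1.0, 0.0, -0.004], [0.0, -1.0, -0.001], [-0.004, 0.001, -1.0]]
wrist_force: [0.2, -0.4, -0.0]
gripper_width: 1.001
gripper_force: 0.0
```

>>> arm_command(
  deltas=[
    [0,0,0,0,0,0,1],
    [0,0,0,0,0,0,1],
    [0,0,0,0,0,0,1],
    [0,0,0,0,0,0,1],
    [0,0,0,0,0,0,1],
    [0,0,0,0,0,0,1],
    [0,0,0,0,0,0,1],
    [0,0,0,0,0,0,1],
  ],
)

```text
time_s: 3.2
tcp_pos: [0.4907, -0.0195, 0.1457]
ee_rot: [[1.0, 0.0, 0.0], [0.0, -1.0, 0.0], [0.0, -0.0, -1.0]]
wrist_force: [0.3, 0.5, 0.4]
gripper_width: 0.48
gripper_force: 0.0
```

```bash
python3 - <<'E'
from h import *
s=sense(); print(s["time_s"],s["tcp_pos"],s["gripper_width"],s["gripper_force"],s["wrist_force"])
a0=.205
for i in range(1,41):
    a=a0+i*(2*np.pi+.12)/40
    X=45*(np.cos(a0)-np.cos(a)); Y=45*(np.sin(a0)-np.sin(a))
    print(i,round(X/10,2),round(-Y/10,2),end=" | ")
E
```

```text
3.2 [ 0.49073364 -0.0194915   0.14568235] 0.4804985968117541 0.0 [0.26593626 0.51831475 0.42501671]
1 0.2 0.69 | 2 0.51 1.34 | 3 0.92 1.93 | 4 1.42 2.45 | 5 1.99 2.88 | 6 2.63 3.22 | 7 3.31 3.45 | 8 4.02 3.57 | 9 4.74 3.57 | 10 5.45 3.46 | 11 6.14 3.24 | 12 6.78 2.91 | 13 7.36 2.48 | 14 7.86 1.97 | 15 8.28 1.38 | 16 8.59 0.73 | 17 8.8 0.05 | 18 8.9 -0.67 | 19 8.88 -1.39 | 20 8.75 -2.09 | 21 8.51 -2.77 | 22 8.16 -3.4 | 23 7.71 -3.97 | 24 7.18 -4.46 | 25 6.58 -4.85 | 26 5.93 -5.15 | 27 5.23 -5.34 | 28 4.52 -5.41 | 29 3.8 -5.38 | 30 3.1 -5.22 | 31 2.43 -4.96 | 32 1.81 -4.59 | 33 1.26 -4.13 | 34 0.78 -3.59 | 35 0.4 -2.98 | 36 0.13 -2.31 | 37 -0.04 -1.61 | 38 -0.09 -0.89 | 39 -0.03 -0.18 | 40 0.14 0.52 |
```

>>> arm_command(
  deltas=[
    [0,0,0,0,0,0,1],
    [0,0,0,0,0,0,1],
    [0,0,0,0,0,0,1],
    [0,0,0,0,0,0,1],
    [0,0,0,0,0,0,1],
    [0,0,0,0,0,0,1],
    [0,0,0,0,0,0,1],
    [0,0,0,0,0,0,1],
  ],
)

```text
time_s: 3.87
tcp_pos: [0.4907, -0.0196, 0.1455]
ee_rot: [[1.0, 0.0, -0.0], [0.0, -1.0, -0.0], [-0.0, 0.0, -1.0]]
wrist_force: [0.2, -0.4, -0.4]
gripper_width: 0.151
gripper_force: 30.0
```

```bash
python3 - <<'E'
from h import *
s=sense(); print(s["time_s"],s["tcp_pos"],s["gripper_width"]*87,s["gripper_force"],s["wrist_force"],s["moment"])
E
```

```text
3.8667 [ 0.49069377 -0.01955507  0.14552528] 13.12019887854548 29.999942709691823 [ 0.21965401 -0.41543304 -0.35503333] [-0.143305   -0.0334197   0.01775591]
```

```bash
python3 - <<'E'
import numpy as np
a0=.15; A=a0+np.arange(0,41)*(2*np.pi+.2)/40
X=4.5*(np.cos(a0)-np.cos(A)); Y=-4.5*(np.sin(a0)-np.sin(A))
for k in range(0,40,8):
    print(k,[[0,0,0,round(X[j]-X[k],2),round(Y[j]-Y[k],2),0,1] for j in range(k+1,k+9)], "cum",X[k+8],Y[k+8])
E
```

```text
0 [[0, 0, 0, np.float64(0.17), np.float64(0.71), 0, 1], [0, 0, 0, np.float64(0.45), np.float64(1.38), 0, 1], [0, 0, 0, np.float64(0.83), np.float64(2.0), 0, 1], [0, 0, 0, np.float64(1.31), np.float64(2.55), 0, 1], [0, 0, 0, np.float64(1.87), np.float64(3.01), 0, 1], [0, 0, 0, np.float64(2.5), np.float64(3.38), 0, 1], [0, 0, 0, np.float64(3.18), np.float64(3.64), 0, 1], [0, 0, 0, np.float64(3.89), np.float64(3.79), 0, 1]] cum 3.892187535589516 3.7928880110282885
8 [[0, 0, 0, np.float64(0.73), np.float64(0.03), 0, 1], [0, 0, 0, np.float64(1.45), np.float64(-0.06), 0, 1], [0, 0, 0, np.float64(2.15), np.float64(-0.26), 0, 1], [0, 0, 0, np.float64(2.81), np.float64(-0.57), 0, 1], [0, 0, 0, np.float64(3.41), np.float64(-0.98), 0, 1], [0, 0, 0, np.float64(3.93), np.float64(-1.49), 0, 1], [0, 0, 0, np.float64(4.37), np.float64(-2.07), 0, 1], [0, 0, 0, np.float64(4.7), np.float64(-2.72), 0, 1]] cum 8.597185040408961 1.072939159295352
16 [[0, 0, 0, np.float64(0.23), np.float64(-0.69), 0, 1], [0, 0, 0, np.float64(0.34), np.float64(-1.41), 0, 1], [0, 0, 0, np.float64(0.33), np.float64(-2.14), 0,
[... 579 characters left out ...]
64(-0.94), 0, 1], [0, 0, 0, np.float64(-4.13), np.float64(-0.78), 0, 1], [0, 0, 0, np.float64(-4.81), np.float64(-0.51), 0, 1], [0, 0, 0, np.float64(-5.43), np.float64(-0.13), 0, 1]] cum 1.8196011741867468 -4.324017945861721
32 [[0, 0, 0, np.float64(-0.55), np.float64(0.47), 0, 1], [0, 0, 0, np.float64(-1.03), np.float64(1.03), 0, 1], [0, 0, 0, np.float64(-1.4), np.float64(1.65), 0, 1], [0, 0, 0, np.float64(-1.67), np.float64(2.33), 0, 1], [0, 0, 0, np.float64(-1.83), np.float64(3.04), 0, 1], [0, 0, 0, np.float64(-1.87), np.float64(3.77), 0, 1], [0, 0, 0, np.float64(-1.79), np.float64(4.49), 0, 1], [0, 0, 0, np.float64(-1.6), np.float64(5.19), 0, 1]] cum 0.2222926428989856 0.8705685374183358
```

>>> arm_command(
  deltas=[
    [0,0,0,0.17,0.71,0,1],
    [0,0,0,0.45,1.38,0,1],
    [0,0,0,0.83,2.0,0,1],
    [0,0,0,1.31,2.55,0,1],
    [0,0,0,1.31,2.55,0,1],
  ],
)

```text
time_s: 4.28
tcp_pos: [0.5061, -0.0455, 0.1456]
ee_rot: [[1.0, -0.001, 0.003], [-0.001, -1.0, 0.001], [0.003, -0.001, -1.0]]
wrist_force: [2.8, 1.9, -3.3]
gripper_width: 0.151
gripper_force: 30.0
```

>>> arm_command(
  deltas=[
    [0,0,0,0.56,0.46,0,1],
    [0,0,0,1.19,0.83,0,1],
    [0,0,0,1.87,1.09,0,1],
    [0,0,0,2.58,1.24,0,1],
    [0,0,0,2.58,1.24,0,1],
  ],
)

```text
time_s: 4.7
tcp_pos: [0.5319, -0.0558, 0.1455]
ee_rot: [[1.0, -0.0, 0.003], [-0.0, -1.0, 0.003], [0.003, -0.003, -1.0]]
wrist_force: [1.6, 10.9, -0.7]
gripper_width: 0.149
gripper_force: 30.0
```

>>> arm_command(
  deltas=[
    [0,0,0,0.73,-0.12,0,1],
    [0,0,0,1.45,-0.26,0,1],
    [0,0,0,2.15,-0.46,0,1],
    [0,0,0,2.81,-0.77,0,1],
    [0,0,0,3.41,-1.18,0,1],
    [0,0,0,3.41,-1.18,0,1],
  ],
)

```text
time_s: 5.2
tcp_pos: [0.5638, -0.0452, 0.1455]
ee_rot: [[1.0, 0.0, -0.003], [0.0, -1.0, 0.0], [-0.003, -0.0, -1.0]]
wrist_force: [-2.5, 5.6, 2.5]
gripper_width: 0.152
gripper_force: 30.0
```

```bash
python3 - <<'E'
from h import *
s=sense(); print(s["time_s"],s["tcp_pos"],s["wrist_force"],s["moment"])
E
```

```text
5.2 [ 0.56376176 -0.04521937  0.14547024] [-2.47441521  5.56345981  2.47852344] [1.43480342 0.83199151 0.00939686]
```

```bash
python3 - <<'E'
import numpy as np
F=np.linspace(-.871,3.531,30)
P=np.c_[.535+.045*np.cos(F),-.011+.045*np.sin(F)]; cur=np.array([.5637,-.0456])
k=0
for n in(8,8,8,5):
    for p in P[k+1:k+n+1]: print("[0,0,0,%.2f,%.2f,0,1],"%((p[0]-cur[0])*100,-(p[1]-cur[1])*100),end="")
    k+=n; cur=P[k]; print(cur)
E
```

```text
[0,0,0,0.52,-0.50,0,1],[0,0,0,0.92,-1.04,0,1],[0,0,0,1.25,-1.64,0,1],[0,0,0,1.47,-2.29,0,1],[0,0,0,1.60,-2.96,0,1],[0,0,0,1.63,-3.64,0,1],[0,0,0,1.55,-4.32,0,1],[0,0,0,1.37,-4.97,0,1],[0.57737353 0.00414874]
[0,0,0,-0.28,-0.62,0,1],[0,0,0,-0.65,-1.20,0,1],[0,0,0,-1.10,-1.71,0,1],[0,0,0,-1.62,-2.15,0,1],[0,0,0,-2.21,-2.50,0,1],[0,0,0,-2.84,-2.76,0,1],[0,0,0,-3.50,-2.92,0,1],[0,0,0,-4.18,-2.98,0,1],[0.53558978 0.03399613]
[0,0,0,-0.68,0.04,0,1],[0,0,0,-1.35,0.19,0,1],[0,0,0,-1.98,0.43,0,1],[0,0,0,-2.58,0.77,0,1],[0,0,0,-3.11,1.19,0,1],[0,0,0,-3.58,1.69,0,1],[0,0,0,-3.96,2.26,0,1],[0,0,0,-4.26,2.87,0,1],[0.49303808 0.00525416]
[0,0,0,-0.20,0.65,0,1],[0,0,0,-0.29,1.33,0,1],[0,0,0,-0.29,2.01,0,1],[0,0,0,-0.18,2.68,0,1],[0,0,0,0.03,3.33,0,1],[ 0.49336896 -0.02808381]
```

>>> arm_command(
  deltas=[
    [0,0,0,0.52,-0.5,0,1],
    [0,0,0,0.92,-1.04,0,1],
    [0,0,0,1.25,-1.64,0,1],
    [0,0,0,1.47,-2.29,0,1],
    [0,0,0,1.6,-2.96,0,1],
    [0,0,0,1.63,-3.64,0,1],
    [0,0,0,1.55,-4.32,0,1],
    [0,0,0,1.37,-4.97,0,1],
  ],
)

```text
time_s: 5.87
tcp_pos: [0.5773, 0.0045, 0.1455]
ee_rot: [[1.0, 0.0, -0.0], [0.0, -1.0, -0.001], [-0.0, 0.001, -1.0]]
wrist_force: [-4.0, -3.6, 2.4]
gripper_width: 0.156
gripper_force: 30.0
```

>>> arm_command(
  deltas=[
    [0,0,0,-0.28,-0.62,0,1],
    [0,0,0,-0.65,-1.2,0,1],
    [0,0,0,-1.1,-1.71,0,1],
    [0,0,0,-1.62,-2.15,0,1],
    [0,0,0,-2.21,-2.5,0,1],
    [0,0,0,-2.84,-2.76,0,1],
    [0,0,0,-3.5,-2.92,0,1],
    [0,0,0,-4.18,-2.98,0,1],
  ],
)

```text
time_s: 6.53
tcp_pos: [0.5356, 0.0345, 0.1456]
ee_rot: [[1.0, 0.0, 0.002], [0.0, -1.0, 0.001], [0.002, -0.001, -1.0]]
wrist_force: [1.3, -2.2, -1.6]
gripper_width: 0.15
gripper_force: 30.0
```

>>> arm_command(
  deltas=[
    [0,0,0,-0.68,0.04,0,1],
    [0,0,0,-1.35,0.19,0,1],
    [0,0,0,-1.98,0.43,0,1],
    [0,0,0,-2.58,0.77,0,1],
    [0,0,0,-3.11,1.19,0,1],
    [0,0,0,-3.58,1.69,0,1],
    [0,0,0,-3.96,2.26,0,1],
    [0,0,0,-4.26,2.87,0,1],
  ],
)

```text
time_s: 7.2
tcp_pos: [0.4925, 0.0047, 0.1456]
ee_rot: [[1.0, 0.0, -0.0], [0.0, -1.0, 0.0], [-0.0, -0.0, -1.0]]
wrist_force: [1.7, 1.3, -2.2]
gripper_width: 0.147
gripper_force: 30.0
```

>>> arm_command(
  deltas=[
    [0,0,0,-0.2,0.65,0,1],
    [0,0,0,-0.29,1.33,0,1],
    [0,0,0,-0.29,2.01,0,1],
    [0,0,0,-0.18,2.68,0,1],
    [0,0,0,0.03,3.33,0,1],
    [0,0,0,0.03,3.33,0,1],
  ],
)

```text
time_s: 7.7
tcp_pos: [0.4938, -0.0294, 0.1455]
ee_rot: [[1.0, -0.001, 0.0], [-0.001, -1.0, -0.001], [0.0, 0.001, -1.0]]
wrist_force: [2.1, -0.4, -1.9]
gripper_width: 0.151
gripper_force: 30.0
```

>>> arm_command(
  deltas=[
    [0,0,0,0,0,0,-1],
    [0,0,0,0,0,0,-1],
    [0,0,0,0,0,0,-1],
    [0,0,0,0,0,0,-1],
    [0,0,0,0,0,0,-1],
    [0,0,0,0,0,0,-1],
    [0,0,0,0,0,0,-1],
    [0,0,0,0,0,0,-1],
  ],
)

```text
time_s: 8.37
tcp_pos: [0.4933, -0.028, 0.1456]
ee_rot: [[1.0, 0.0, 0.0], [0.0, -1.0, -0.0], [0.0, 0.0, -1.0]]
wrist_force: [-0.2, 0.4, -0.1]
gripper_width: 0.67
gripper_force: 0.0
```

>>> arm_command(
  deltas=[
    [0,0,0,0,0,-1,-1],
    [0,0,0,0,0,-3,-1],
    [0,0,0,0,0,-6,-1],
    [0,0,0,0,-2,-8,-1],
    [0,0,0,0,-5,-9.5,-1],
    [0,0,0,0,-8,-9.5,-1],
    [0,0,0,0,-9.5,-9.5,-1],
    [0,0,0,0,-10,-9.5,-1],
  ],
)

```text
time_s: 9.03
tcp_pos: [0.4934, 0.0739, 0.241]
ee_rot: [[1.0, 0.003, 0.001], [0.003, -1.0, 0.001], [0.001, -0.001, -1.0]]
wrist_force: [-0.5, -0.3, -0.7]
gripper_width: 0.998
gripper_force: 0.0
```

```bash
python3 - <<'E'
from h import *
import pickle
s=sense(); print(s["time_s"],s["tcp_pos"],s["wrist_force"])
c=capture("wrist");pickle.dump(c,open("c2.pkl","wb"));cv2.imwrite("pics/w2.png",c["pixels"])
K2=lambda x,y:[[x-.013,y-.012,.119],[x-.013,y+.012,.119],[x+.013,y+.012,.119],[x+.013,y-.012,.119]]
print(proj(c,[[.508,.149,.119],[.535,-.011,.116]]))
E
```

```text
9.0333 [0.49335078 0.07393902 0.2409776 ] [-0.53744898 -0.25556233 -0.71386302]
[[185.7358515  194.71849596]
 [370.41895177 163.83290475]]
```

View pics/w2.png

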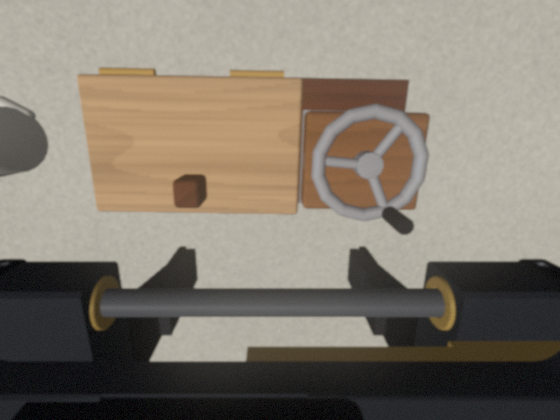

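The bolt is fully withdrawn, and the crank is about 0.2 rad past its start. The knob's top face is centred near (186,192).

```bash
python3 - <<'E'
from h import *
import pickle
c=pickle.load(open("c2.pkl","rb")); im=c["pixels"]; g=im[:,:,2]
m=np.zeros(g.shape,np.uint8);m[165:215,165:215]=(g[165:215,165:215]<95)
print(cv2.boundingRect(cv2.findNonZero(m)))
print(onz(c,(186,192),.119), proj(c,[[.5106+a,.1494+b,z] for z in(.119,.083) for a,b in((-.013,-.012),(-.013,.012),(.013,.012),(.013,-.012))]).round().tolist())
print(proj(c,[[.5471-.0645+.0013*1,.1489+.102,.083],[.5471-.0645-.0013,.1489-.102,.083]]))
E
```

```text
(177, 175, 29, 31)
[0.5104365  0.14858193 0.119     ] [[200.0, 206.0], [173.0, 206.0], [170.0, 177.0], [198.0, 177.0], [208.0, 196.0], [184.0, 196.0], [182.0, 170.0], [206.0, 170.0]]
[[ 95.84561629 209.38526136]
 [298.26069627 212.40312709]]
```

>>> arm_command(
  deltas=[
    [0,0,0.013,0.6,-2.7,0,-1],
    [0,0,0.013,1.2,-5.4,0,-1],
    [0,0,0.013,1.7,-7.7,1,-1],
    [0,0,0.013,1.7,-7.7,4,-1],
    [0,0,0.013,1.7,-7.7,7,-1],
    [0,0,0.013,1.7,-7.7,9,-1],
    [0,0,0.013,1.7,-7.7,9,-1],
    [0,0,0.013,1.7,-7.7,9,-1],
  ],
)

```text
time_s: 9.75
tcp_pos: [0.5101, 0.1479, 0.1499]
ee_rot: [[1.0, -0.013, -0.002], [-0.013, -1.0, -0.002], [-0.002, 0.002, -1.0]]
wrist_force: [0.5, 0.3, 0.6]
gripper_width: 1.0
gripper_force: 0.0
```

>>> arm_command(
  deltas=[
    [0,0,0,0,-0.05,1.5,-1],
    [0,0,0,0,-0.05,3,-1],
    [0,0,0,0,-0.05,4,-1],
    [0,0,0,0,-0.05,4.4,-1],
    [0,0,0,0,-0.05,4.4,-1],
  ],
)

```text
time_s: 10.17
tcp_pos: [0.5105, 0.1492, 0.1067]
ee_rot: [[1.0, -0.013, 0.0], [-0.013, -1.0, -0.0], [0.0, 0.0, -1.0]]
wrist_force: [0.6, 0.1, -0.4]
gripper_width: 0.995
gripper_force: 0.0
```

>>> arm_command(
  deltas=[
    [0,0,0,0,0,0,1],
    [0,0,0,0,0,0,1],
    [0,0,0,0,0,0,1],
    [0,0,0,0,0,0,1],
    [0,0,0,0,0,0,1],
    [0,0,0,0,0,0,1],
    [0,0,0,0,0,0,1],
    [0,0,0,0,0,0,1],
  ],
)

```text
time_s: 10.83
tcp_pos: [0.5103, 0.1494, 0.1066]
ee_rot: [[1.0, -0.013, 0.0], [-0.013, -1.0, -0.0], [0.0, 0.0, -1.0]]
wrist_force: [0.6, 1.0, 0.1]
gripper_width: 0.478
gripper_force: 0.0
```

>>> arm_command(
  deltas=[
    [0,0,0,0,0,0,1],
    [0,0,0,0,0,0,1],
    [0,0,0,0,0,0,1],
    [0,0,0,0,0,0,1],
    [0,0,0,0,0,0,1],
    [0,0,0,0,0,0,1],
    [0,0,0,0,0,0,1],
  ],
)

```text
time_s: 11.42
tcp_pos: [0.5103, 0.1497, 0.1065]
ee_rot: [[1.0, -0.013, 0.0], [-0.013, -1.0, 0.001], [0.0, -0.001, -1.0]]
wrist_force: [-1.3, 3.6, -0.7]
gripper_width: 0.273
gripper_force: 30.0
```

```bash
python3 - <<'E'
from h import *
s=sense(); p=s["tcp_pos"]; print(s["time_s"],p,s["gripper_width"]*87,s["gripper_force"],s["wrist_force"],s["moment"])
# rotate tcp about hinge by t (front rises); hinge 100 mm behind knob, z .070
h=.070; dx=-.100; dz=p[2]-h
for t in(.01,.02,.03,.045,.06,.08,.1,.12,.14,.16,.18,.2,.205):
    # rising front: rotate (dx,dz): up for -x
    X=dx*np.cos(t)+dz*np.sin(t); Z=-dx*np.sin(t)+dz*np.cos(t)
    print(t,"dx %.2f dz(tool) %.2f"%((X-dx)*100,-(Z-dz)*100))
E
```

```text
11.4167 [0.51028806 0.14974025 0.10649953] 23.77451135555538 29.998298515565693 [-1.29299958  3.56352776 -0.73668156] [0.75365661 0.29877337 0.02714808]
0.01 dx 0.04 dz(tool) -0.10
0.02 dx 0.07 dz(tool) -0.20
0.03 dx 0.11 dz(tool) -0.30
0.045 dx 0.17 dz(tool) -0.45
0.06 dx 0.24 dz(tool) -0.59
0.08 dx 0.32 dz(tool) -0.79
0.1 dx 0.41 dz(tool) -0.98
0.12 dx 0.51 dz(tool) -1.17
0.14 dx 0.61 dz(tool) -1.36
0.16 dx 0.71 dz(tool) -1.55
0.18 dx 0.82 dz(tool) -1.73
0.2 dx 0.92 dz(tool) -1.91
0.205 dx 0.95 dz(tool) -1.96
```

>>> arm_command(
  deltas=[
    [0,-0.01,0,0.04,0,-0.1,1],
    [0,-0.02,0,0.07,0,-0.2,1],
    [0,-0.03,0,0.11,0,-0.3,1],
    [0,-0.03,0,0.11,0,-0.3,1],
  ],
)

```text
time_s: 11.75
tcp_pos: [0.5111, 0.1497, 0.1085]
ee_rot: [[0.999, -0.014, -0.032], [-0.014, -1.0, 0.001], [-0.032, -0.0, -0.999]]
wrist_force: [0.8, 5.8, -8.3]
gripper_width: 0.273
gripper_force: 30.0
```

>>> arm_command(
  deltas=[
    [0,-0.01,0,0.04,0,-0.1,1],
    [0,-0.02,0,0.08,0,-0.2,1],
    [0,-0.03,0,0.12,0,-0.29,1],
    [0,-0.04,0,0.16,0,-0.4,1],
    [0,-0.05,0,0.2,0,-0.5,1],
    [0,-0.05,0,0.2,0,-0.5,1],
  ],
)

```text
time_s: 12.25
tcp_pos: [0.5129, 0.1497, 0.1133]
ee_rot: [[0.996, -0.014, -0.084], [-0.014, -1.0, 0.001], [-0.084, 0.0, -0.996]]
wrist_force: [-1.0, 5.0, -1.1]
gripper_width: 0.272
gripper_force: 30.0
```

>>> arm_command(
  deltas=[
    [0,-0.015,0,0.06,0,-0.15,1],
    [0,-0.03,0,0.12,0,-0.29,1],
    [0,-0.045,0,0.18,0,-0.44,1],
    [0,-0.06,0,0.24,0,-0.59,1],
    [0,-0.09,0,0.38,0,-0.88,1],
    [0,-0.12,0,0.51,0,-1.17,1],
    [0,-0.12,0,0.51,0,-1.17,1],
    [0,-0.12,0,0.51,0,-1.17,1],
  ],
)

```text
time_s: 12.92
tcp_pos: [0.5191, 0.1496, 0.1252]
ee_rot: [[0.979, -0.014, -0.201], [-0.013, -1.0, 0.003], [-0.201, -0.001, -0.98]]
wrist_force: [-0.5, 4.8, -6.7]
gripper_width: 0.271
gripper_force: 30.0
```

```bash
python3 - <<'E'
from h import *
s=sense(); print(s["time_s"],s["tcp_pos"],s["gripper_force"],s["wrist_force"],s["moment"])
a=capture("side")["pixels"][185:330,170:340]; cv2.imwrite("pics/s3.png",cv2.resize(a,None,fx=4,fy=4,interpolation=cv2.INTER_CUBIC))
E
```

```text
12.9167 [0.51912288 0.14959951 0.12520711] 30.000740443356335 [-0.47552353  4.8068219  -6.65257675] [ 1.36816587 -0.40007144 -0.25568665]
```

View pics/s3.png

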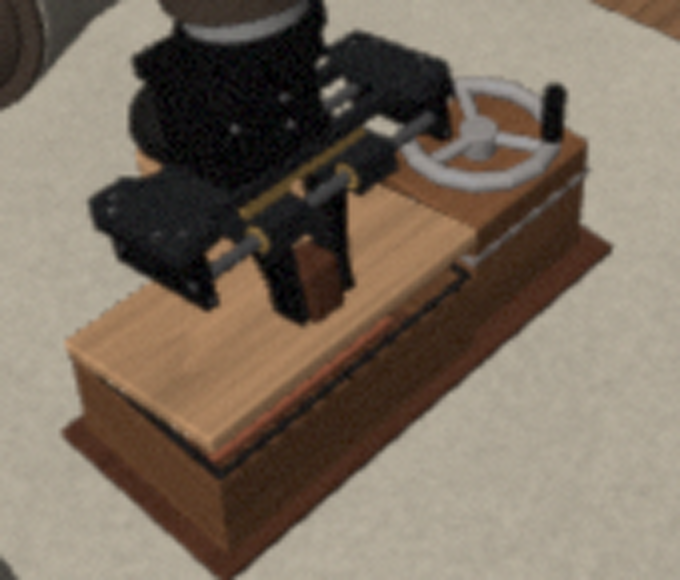

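The side view shows the lid held slightly open, the gap dark along the front, and its front-left top corner near crop (212,448). I'll check the angle from that corner while settling.

>>> arm_command(
  deltas=[
    [0,0,0,0,0,0,1],
    [0,0,0,0,0,0,1],
    [0,0,0,0,0,0,1],
    [0,0,0,0,0,0,1],
    [0,0,0,0,0,0,1],
    [0,0,0,0,0,0,1],
  ],
)

```text
time_s: 13.47
tcp_pos: [0.5191, 0.1496, 0.1252]
ee_rot: [[0.98, -0.013, -0.2], [-0.013, -1.0, 0.003], [-0.2, -0.001, -0.98]]
wrist_force: [0.4, 4.7, -6.4]
gripper_width: 0.277
gripper_force: 30.0
```

```bash
python3 - <<'E'
from h import *
s=sense(); print(s["time_s"],s["tcp_pos"],s["gripper_width"]*87,s["wrist_force"],np.abs(s["joint_velocities"]).max())
c=capture("side"); o=np.array([.5471,.1489]); R=np.array([[1,.0131],[-.0131,1]])
for t in(0,.1,.15,.2,.25):
    P=[]
    for zz in(.012,0.):
        x=.0645-.129*np.cos(t)+zz*np.sin(t); z=.07+.129*np.sin(t)+zz*np.cos(t); P.append(np.r_[o+R@[x,.102],z])
    print(t,((proj(c,P)-[170,185])*4).round().tolist())
E
```

```text
13.4667 [0.5190775  0.14959854 0.12518875] 24.113542520642508 [ 0.40070257  4.74861575 -6.37516169] 0.12554939737203086
0 [[216.0, 475.0], [218.0, 489.0]]
0.1 [[211.0, 457.0], [215.0, 473.0]]
0.15 [[208.0, 448.0], [213.0, 465.0]]
0.2 [[205.0, 438.0], [210.0, 456.0]]
0.25 [[201.0, 428.0], [207.0, 446.0]]
```

```bash
python3 - <<'E'
from h import *
im=capture("side")["pixels"][:,:,2]
for x in(222,224,226): print(x,im[288:306,x])
a=capture("side")["pixels"][270:325,185:260]; cv2.imwrite("pics/s4.png",cv2.resize(a,None,fx=10,fy=10,interpolation=cv2.INTER_CUBIC))
E
```

```text
222 [164 169 164 160 159 165 178 162 148 137 116 100  55  28  38  72  93  94]
224 [167 159 160 159 165 159 129 115 107 122 128 118  79  57  33  34  46  83]
226 [157 157 168 164 142 119 109 106 132 127  96  81  81  46  33  36  61  62]
```

View pics/s4.png

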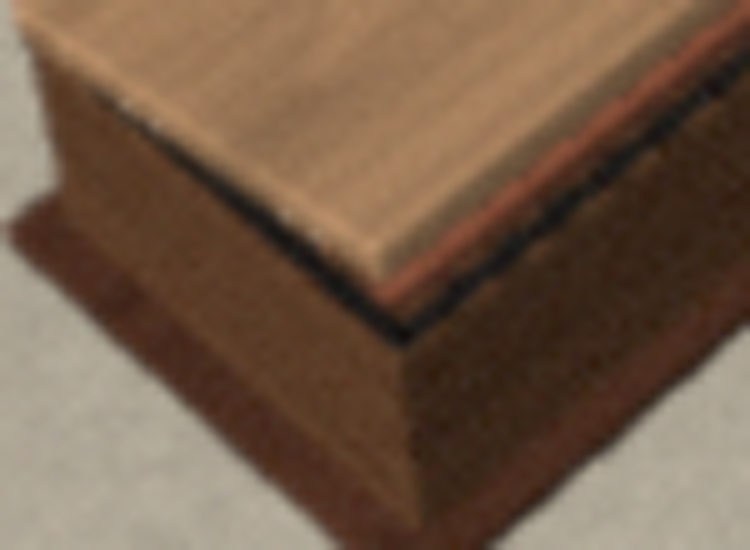

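The zoom puts the lid's front-left top corner at image (222.8, 294.2), which matches the 0.2 rad prediction.

```bash
python3 -c "
from h import *
print(finish_job())"
```

```text
the job is handed in; nothing more can be done
None
```

The job is handed in: I wound the clamp wheel just over one full counter-clockwise turn, which drew the bolt clear, then broke the seal gently and left the lid held by its knob at about 0.2 rad, a gap of about 25 mm at the front.

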